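# Clear the document-camera plate, then raise the camera mast and hold it up

## Robot

A 6-joint arm with a two-finger parallel gripper is mounted at the origin on a cart in front of the work surface, level with it; the furniture and walls round the work are solid. World frame = base frame: x ahead of the robot, y to its left, z up, the work surface at z = 0. Lengths are in m, angles in rad, forces in N, time in s.
With the tool pointing down it reaches from about 0.25 to 0.775 m from the base axis. Payload 4 kg.
Tool frame: the origin (TCP) lies midway between the tips of the shut fingers; the grasp point (between the pads) lies robot.grip_point_offset behind it (robot.grip_point_offset is the distance from the TCP to the grasp point, in m); z points along the fingers, x is the direction in which the jaws open and shut, and the axes are right-handed (so a half turn about z gives the same grasp; the last joint's range is limited). The gripper opens to 94 mm and grips with 3 to 60 N. Pads are 16 mm wide; open, the fingers measure 119 mm over their backs; the gripper's body (75 mm by 177 mm) begins 78 mm behind the grasp point.
Start: joints at [-1.223, 0.087, 1.371, -0, 1.684, -0.103], TCP at [0.24, -0.495, 0.206] pointing down, gripper open.
Joint ranges: [-3.1, 3.1], [-0.76, 2.03], [0.27, 2.55], [-1.08, 4.22], [0.17, 2.65], [-2.57, 2.57]. Speed limits (rad/s): [2.79, 2.79, 3.14, 3.14, 3.14, 3.14].

## Interface

Orientations are given as [roll, pitch, yaw] about the fixed x, y, z axes, in that order (R = Rz(yaw) Ry(pitch) Rx(roll)).
In Python, from bench import robot, optics, finder gives the robot as it stands. The module is installed in compiled form; this text tells all that it offers.
- The arm moves only by the tool arm_command, never from a script. Its argument "plan" is a list of rows, each a list of 5 numbers: the opening, from 0 (shut) to 1 (fully open), then the shift along the world's x, y, z in m, then the turn about the world's z in degrees. A call has 1 to 10 rows; each row is the pose to reach, as a shift and turn from the pose commanded when the call began; what a row does not reach only later rows make up. A row lasts 1/8 s, in which the tool goes at most 62.5 mm and 10.7 degrees, less where a joint would pass 70% of its speed; a pose out of reach is approached as far as the arm can. A call with a gripper value outside its range is refused whole. The fingers move at their own pace and stop on an object; the grip force is fixed at half the most. Time passes only in rows, so rows that repeat a pose let the fingers close. It gives the time, the measured TCP pose, the force and the opening at its end, in the units of the state.
- robot.get_obs(): the state, without advancing time (a new reading comes with each control period).
- optics.snapshot(name): name is "side" or "top"; returns a dict with "image" (400x640x3 uint8, red, green, blue), "fx", "fy", "cx", "cy" (pixels), "position" and "rotation" of the camera in the world. Camera axes: x right, y down, z forward; pixel columns grow to the right and rows downward; lengths in m; the calibration is good to about 2 mm. A picture is of the moment at which its call begins. There is no depth.
- robot.close_job(): hands the job in, once; it reports no verdict.
Trained networks look in the newest picture that a camera, given by its name, has taken for a name from the list of things; names that differ only in an ending like _2 or _b are one class to them, and where a whole thing is asked for, a point or a joint stands for the part that bears it (a point fixed in the world has none). Each returns a list of dicts, best first, with "p" (0 to 1); they miss things now and then, are a little off and sometimes report something else, mostly with a low value. They report only what shows in the picture. A call takes as long as a camera call. They do not tell look-alikes from the thing itself.
- finder.masks_of(label, camera): "pixels" (400x640 bool, what is visible of it) and "extent" ([left, top, right, bottom] in pixels, round what is visible of it).
The state is a dict: "time": time; "joint_positions": joint angles; "qvel": joint speeds; "joint_torque": joint torques, N m; "tool_pos": TCP position; "ee_rot": TCP orientation; "wrist_force": force on the tool from outside, world axes, zero at the start; "wrist_torque": the same for the moment, N m; "width": finger opening in m.
Only numpy, scipy, OpenCV 4.12 (cv2) and the standard library are available. Lean on these libraries where they do the work, as an engineer would, in place of code of your own. Each camera call takes 0.05 s, during which the arm holds its last target.

## Task

Get the desk document camera ready for a shot: grip the blue scraper block and use it (not the fingers) to wipe the three yellow plastic chips off the stand's dark plate onto the desk, then stand the scraper upright on the desk again and let go of it. Then press the red release button fully in (it stays in), take the orange grip on top of the camera mast and pull the mast straight up past its first click stop to the second stop at full extension. Finish while holding it there, since a spring would draw it back; leave the mug, the stapler and the glue stick where they are.

Things in the scene. Friction and masses are not known exactly. Their poses are not given: they have to be found in the camera images.
- plate_centre (a point): Middle of the wiping area, on the top face of the dark plate of the document-camera stand, 16 mm above the desk; has the stand's axes (z up, yaw within 0.25 rad of the world). The plate ends 80 mm to +x and -x (both edges free) and 75 mm to -y of it; the column stands 130 mm to +y. The chips lie within 45 mm of it in x and 30 mm in y.
- stand: The stand, fixed to the desk; origin on the desk below the centre of its base plate, 160 (x) x 240 (y) x 16 mm. The column is 85 mm to +y; its black collar, top 115 mm above the desk, has a shoulder that reaches 91 mm to -x of the column and carries the release button on a round boss 34 mm across.
- button_top (a point): Centre of the top face of the red round release button, 23 mm across, on the shoulder 70 mm to the stand's -x of the column axis; 140 mm above the desk when out, 10 mm proud of its grey boss. Pressed straight down; the point moves with it.
- release_button (a joint): Travel of the release button, m: 0 is out (mast locked), 0.006 is fully in (mast free). It has no spring, only soft damping (about 3 N at 20 mm/s), and stays where it is left.
- mast_grip (a point): Middle of the orange grip fin on top of the camera mast, 166 mm above the desk when the mast is down. The fin is 46 mm long (stand's x), 16 mm thick (stand's y), from 22 mm below to 18 mm above this point; grip it across its thickness from above. Below it is the camera head, 36 x 38 x 26 mm. Moves with the mast; has the stand's axes.
- mast (a joint): Extension of the mast, m: 0 down, 0.045 first (click) stop, felt from 0.035 to 0.055, 0.090 second stop, full extension. Locked until the button is in; then it moves straight up against a return spring and its weight (about 3 N at the bottom, 5 N at the top) and takes about 9 N more to pull past the click stop. Let go, it slides back.
- scraper_grip (a point): Point in the grip fin of the blue scraper block, on its middle, 40 mm above its underside. Base 26 mm (own x) by 90 mm (own y), 16 mm high, with a rubber foot; above it a fin 16 mm thick (own x), 64 mm long (own y), its top 60 mm above the underside. Grip the fin across its thickness from above. About 0.12 kg; z is up.
- chip1_centre (a point): Centre of a yellow hard plastic chip, about 15 x 11 x 5 mm, 10 g, lying loose on the dark plate (half its thickness, 2.5 mm, above what it lies on).
- chip2_centre (a point): Centre of a yellow hard plastic chip, about 15 x 11 x 5 mm, 10 g, lying loose on the dark plate (half its thickness, 2.5 mm, above what it lies on).
- chip3_centre (a point): Centre of a yellow hard plastic chip, about 15 x 11 x 5 mm, 10 g, lying loose on the dark plate (half its thickness, 2.5 mm, above what it lies on).
- mug: Light mug, 94 mm high, about 90 mm across (129 mm with its handle); origin under it on the desk. A bystander.
- stapler: Blue and black desk stapler, 38 x 151 x 52 mm (x, y, z); origin under its middle on the desk. A bystander.
- glue_stick: Red and blue glue stick standing upright, 25 mm across, 96 mm high; origin under it on the desk. A bystander.
Not all that is in view belongs to the job. Of the things like the part that bears scraper_grip, leave any that is pink; of the rest the larger one is meant.

How it is judged:
On the way, in this order (a step that is already met when the one before it is completed fails the run):
1. all three chips are off the plate and on the desk while the scraper is held (height (world z) of chip1_centre between -0.005 and 0.014 m and height (world z) of chip2_centre between -0.005 and 0.014 m and height (world z) of chip3_centre between -0.005 and 0.014 m and contact force between the fingers and scraper above 1 N), for 0.1 s.
2. the scraper stands upright on the desk, let go (height (world z) of scraper_grip below 0.045 m and angle between scraper_grip's own z axis and vertical below 0.15 rad and contact force between the fingers and scraper below 0.2 N), for 0.2 s.
3. the release button is in with the mast still down (value of joint release_button above 0.005 m and value of joint mast below 0.005 m), for 0.1 s.
At the end, for the whole second after the job is handed in: The fingers hold the mast (over 2 N) extended 86 mm or more of 90; the button is in (over 5 of 6 mm); all chips lie on the desk (centres less than 14 mm above it); the scraper stands upright (within 0.15 rad) and at rest on the desk, not touched by the fingers (all of step 2 and height (world z) of chip1_centre between -0.005 and 0.014 m and height (world z) of chip2_centre between -0.005 and 0.014 m and height (world z) of chip3_centre between -0.005 and 0.014 m and value of joint release_button above 0.005 m and value of joint mast above 0.086 m and contact force between the fingers and mast above 2 N and linear speed of scraper below 0.02 m/s); the arm keeps its last pose, push and grip.
It fails at once if a chip is pushed with the fingers (contact force between the fingers and chip1 above 0.5 N or contact force between the fingers and chip2 above 0.5 N or contact force between the fingers and chip3 above 0.5 N).
It fails at once if a chip falls off the desk (height (world z) of any of chip1_centre, chip2_centre, chip3_centre below -0.05 m).
It fails at once if the mug is moved more than 3 cm (distance of mug from where it was at the start of the episode above 0.03 m).
It fails at once if the stapler is moved more than 3 cm (distance of stapler from where it was at the start of the episode above 0.03 m).
It fails at once if the glue stick is moved more than 3 cm (distance of glue_stick from where it was at the start of the episode above 0.03 m).
It also fails if it takes over 72 s, if anything falls off the work surface, if the arm or the gripper's body presses on something with over 40 N, if the wrist force passes 120 N, or if a joint passes its speed limit or range.

## Working session

There is one attempt and no reset: what is moved stays moved. The work goes in short steps, Python scripts to look and compute and a tool call to move; the robot and the scene stay as the last step left them, time stands still between calls to the robot, and variables do not carry over. Pictures are saved under pics/ and viewed, and the job is handed in when it is done.

Besides the shell and the picture viewer there is one more tool, called after "Request:" as name(argument=value, ...), one argument or row to a line, values as JSON. arm_command: Moves the arm, as the interface text tells. Its arguments: {"type":"object","properties":{"plan":{"type":"array","items":{"type":"array","items":{"type":"number"}}}},"required":["plan"]}

```bash
mkdir -p pics
cat > h.py <<'E'
from bench import robot, optics, finder
import numpy as np, cv2, pickle
def snap(n,f):
    s=optics.snapshot(n); cv2.imwrite('pics/'+f,cv2.cvtColor(s['image'],cv2.COLOR_RGB2BGR)); pickle.dump(s,open(n+'.pkl','wb')); return s
def px2z(s,u,v,z):
    R=np.array(s['rotation']); p=np.array(s['position']); d=R@np.array([(u-s['cx'])/s['fx'],(v-s['cy'])/s['fy'],1.]); return p+d*(z-p[2])/d[2]
def proj(s,P):
    R=np.array(s['rotation']); q=R.T@(np.array(P)-s['position']); return np.array([s['fx']*q[0]/q[2]+s['cx'],s['fy']*q[1]/q[2]+s['cy']])
def load(n): return pickle.load(open(n+'.pkl','rb'))
E
python3 - <<'E'
from h import *
for n in ['top','side']:
    s=snap(n,n+'0.png'); print(n,{k:np.round(v,4).tolist() if k!='image' else 0 for k,v in s.items()})
    for l in ['scraper_grip','stand','release_button','mast_grip','chip1_centre','mug','stapler','glue_stick']:
        for d in finder.masks_of(l,n):
            m=d['pixels']; ys,xs=np.nonzero(m); print(l,round(d['p'],2),np.round(d['extent']).tolist(),m.sum(),round(xs.mean(),1),round(ys.mean(),1))
print(robot.get_obs(), robot.grip_point_offset)
E
```

```text
top {'image': 0, 'fx': 466.2406, 'fy': 466.2406, 'cx': 318.6889, 'cy': 197.4614, 'position': [0.2058, -0.0293, 1.4969], 'rotation': [-2.9335, -0.0059, -1.6102]}
scraper_grip 0.66 [237.0, 227.0, 268.0, 240.0] 234 249.7 230.3
scraper_grip 0.65 [222.0, 180.0, 268.0, 194.0] 657 246.3 187.0
scraper_grip 0.54 [202.0, 219.0, 219.0, 237.0] 101 208.1 226.7
stand 0.9 [317.0, 172.0, 388.0, 225.0] 3392 352.2 197.2
release_button 0.61 [328.0, 214.0, 335.0, 216.0] 31 329.6 213.5
mast_grip 0.49 [321.0, 180.0, 339.0, 198.0] 221 328.0 189.1
chip1_centre 0.37 [224.0, 179.0, 270.0, 196.0] 640 246.6 187.0
chip1_centre 0.24 [412.0, 170.0, 453.0, 202.0] 780 429.1 187.3
mug 0.58 [413.0, 173.0, 452.0, 202.0] 726 428.6 187.1
glue_stick 0.4 [194.0, 194.0, 210.0, 204.0] 93 201.6 199.7
side {'image': 0, 'fx': 375.14, 'fy': 375.14, 'cx': 320.8767, 'cy': 195.7597, 'position': [-0.3756, 0.2286, 0.8132], 'rotation': [-2.2038, 0.0069, -1.8536]}
scraper_grip 0.96 [254.0, 242.0, 280.0, 267.0] 475 264.8 255.2
scraper_grip 0.64 [210.0, 257.0, 230.0, 273.0] 227 218.5 263.0
stand 0.58 [370.0, 198.0, 404.0, 235.0] 645 384.4 217.5
mug 0.88 [410.0, 175.0, 444.0, 212.0] 794 423.6 193.5
stapler 0.57 [234.0, 217.0, 276.0, 238.0] 742 254.1 225.8
{'time': 0.9, 'joint_positions': array([-1.22309595e+00,  8.71704322e-02,  1.37067224e+00, -1.29648280e-05,
        1.68361040e+00, -1.03100810e-01]), 'qvel': array([-0.0018255 , -0.00043044,  0.00078364,  0.00038322,  0.00202425,
       -0.00101401]), 'joint_torque': array([-1.83068078e-03, -3.40039158e+01, -3.02599847e+01,  7.20309396e-02,
        2.37257610e-02,  8.76450997e-06]), 'tool_pos': array([ 0.23962722, -0.49508066,  0.20553616]), 'ee_rot': array([ 3.14156547e+00, -1.37512722e-04, -1.11999660e+00]), 'wrist_force': array([-0.45996945, -0.52489044, -0.18867949]), 'wrist_torque': array([ 0.06954075, -0.01170437, -0.00494233]), 'width': 0.09418573976355511} 0.0188
```

View images.

Run:
```python
import re
s=open('h.py').read()
s=s.replace("def snap","from scipy.spatial.transform import Rotation as Ro\ndef RR(s): return Ro.from_euler('xyz',s['rotation']).as_matrix()\ndef snap").replace("R=np.array(s['rotation'])","R=RR(s)")
open('h.py','w').write(s)
import cv2
a=cv2.imread('pics/top0.png')[130:290,170:480]; cv2.imwrite('pics/topc0.png',cv2.resize(a,None,fx=2.5,fy=2.5,interpolation=cv2.INTER_CUBIC))
a=cv2.imread('pics/side0.png')[130:330,170:490]; cv2.imwrite('pics/sidec0.png',cv2.resize(a,None,fx=2.5,fy=2.5,interpolation=cv2.INTER_CUBIC))
```

```text
(no output)
```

View pics/top0.png

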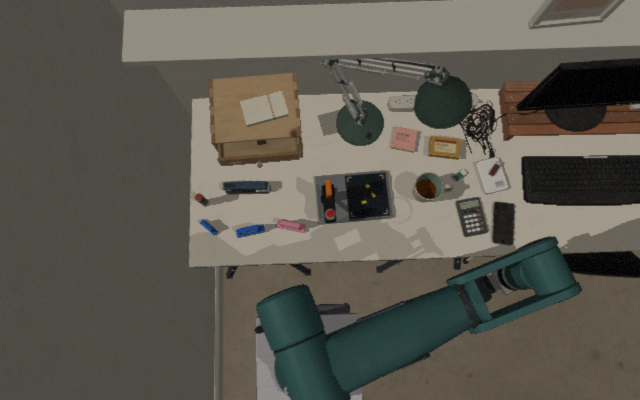

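View pics/side0.png

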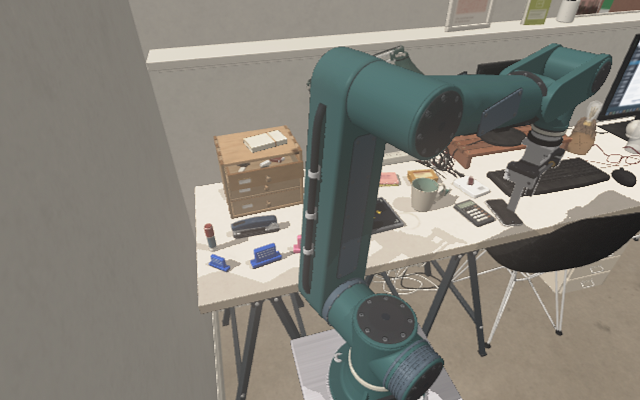

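View pics/topc0.png

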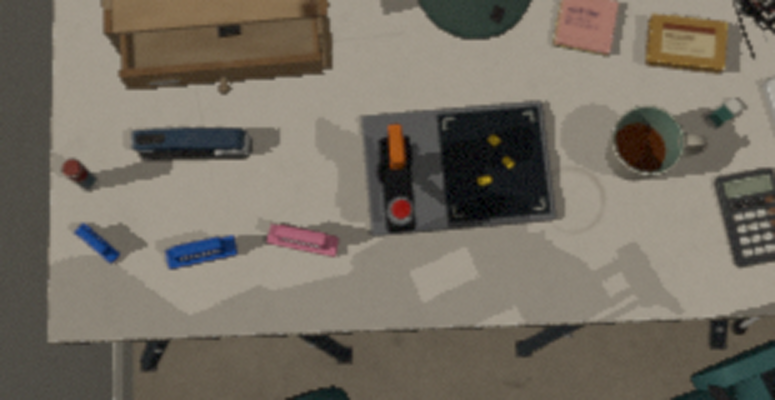

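View pics/sidec0.png

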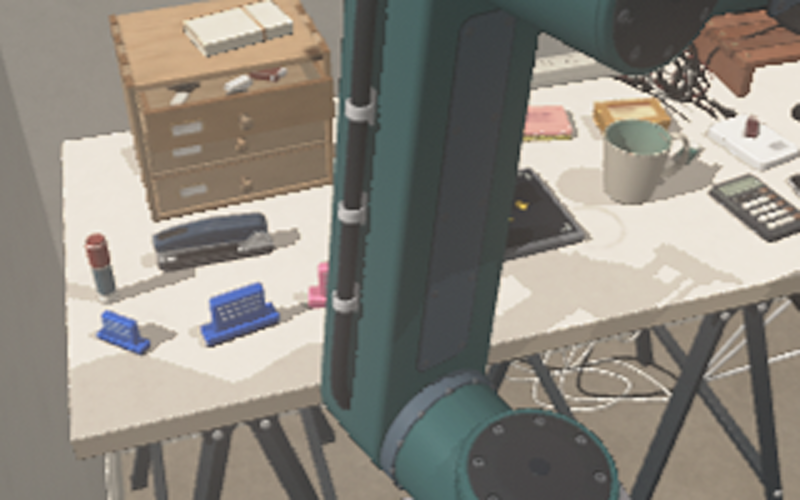

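```bash
cat > fit.py <<'E'
from h import *
s=load('top'); g=s['image']
for n,(u,v),z in [('scr',(249.7,231),.04),('small',(208,227),.03),('pink',(291,226),.04),('button',(330.3,214),.14),('grip',(328.5,188.5),.184),('corner TL',(315,176),.016),('mug',(428,187),.05),('glue',(200,198),.09),('stapler',(246,187),.04),('lamp',(360,122),.02),('lamp2',(443,100),.4),('cabfront',(255,160),.1),('table front',(350,262),0)]:
    print(n,np.round(px2z(s,u,v,z),3))
def crop(f,x0,y0,x1,y1,k):
    a=cv2.cvtColor(g[y0:y1,x0:x1],cv2.COLOR_RGB2BGR); cv2.imwrite('pics/'+f,cv2.resize(a,None,fx=k,fy=k,interpolation=cv2.INTER_NEAREST))
crop('standz.png',305,160,405,235,8); crop('scrz.png',195,210,315,250,6)
E
python3 fit.py
```

```text
scr [0.413 0.171 0.04 ]
small [0.433 0.304 0.03 ]
pink [0.424 0.041 0.04 ]
button [ 0.441 -0.081  0.14 ]
grip [ 0.508 -0.077  0.184]
corner TL [ 0.59  -0.041  0.016]
mug [ 0.532 -0.4    0.05 ]
glue [0.515 0.316 0.09 ]
stapler [0.556 0.182 0.04 ]
lamp [ 0.77  -0.199  0.02 ]
lamp2 [ 0.676 -0.368  0.4  ]
cabfront [0.627 0.144 0.1  ]
table front [ 0.307 -0.142  0.   ]
```

View pics/standz.png

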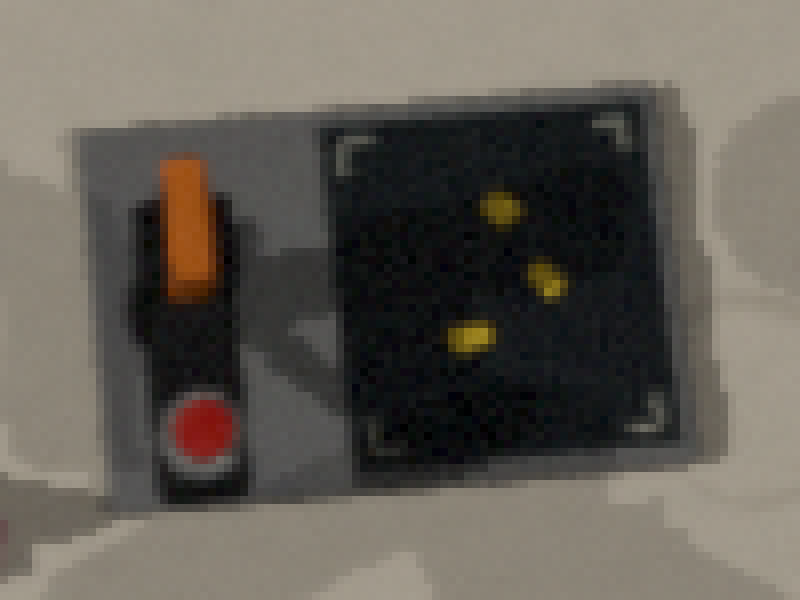

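View pics/scrz.png

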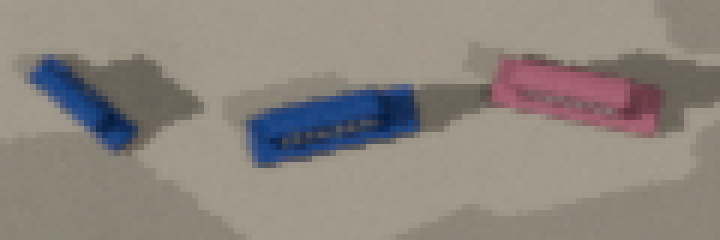

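```bash
cat > fit2.py <<'E'
from h import *
from scipy.optimize import least_squares
s=load('top')
c=lambda a,b:(305+a/8-.5,160+b/8-.5)
obs=[((.08,.12,.016),c(78,130)),((.08,-.12,.016),c(655,88)),((-.08,.12,.016),c(108,508)),((-.07,.085,.14),c(203,430)),((0,.085,.184),c(188,222))]
def W(p,q):
    a=p[2]; return np.array([p[0]+np.cos(a)*q[0]-np.sin(a)*q[1],p[1]+np.sin(a)*q[0]+np.cos(a)*q[1],q[2]])
f=lambda p:np.concatenate([proj(s,W(p,q))-o for q,o in obs])
r=least_squares(f,[.5,-.15,0]); p=r.x; print('stand',p.round(4),np.degrees(p[2]).round(2)); print(r.fun.reshape(-1,2).round(2))
print('BR',(proj(s,W(p,(-.08,-.12,.016)))+.5-[305,160])*8)
for n,q in [('button',(-.07,.085,.14)),('mast',(0,.085,.166)),('plate',(0,-.045,.016))]: print(n,W(p,q).round(4))
for ch in [c(501,208),c(547,281),c(472,338)]:
    w=px2z(s,*ch,.0185); d=w[:2]-W(p,(0,-.045,0))[:2]; a=p[2]; print('chip',w.round(4),'local',[round(d[0]*np.cos(a)+d[1]*np.sin(a),4),round(-d[0]*np.sin(a)+d[1]*np.cos(a),4)])
# scraper silhouette fit with both cameras
t=load('side')
def blue(s,x0,y0,x1,y1):
    h=cv2.cvtColor(s['image'],cv2.COLOR_RGB2HSV); m=cv2.inRange(h,(105,130,40),(125,255,255)); o=np.zeros_like(m); o[y0:y1,x0:x1]=m[y0:y1,x0:x1]; return o
ms=[(s,blue(s,230,220,275,245)),(t,blue(t,245,235,290,275))]
for _,m in ms: print(m.sum()//255)
def box(dx,dy,z0,z1): return [(x,y,z) for x in(-dx/2,dx/2) for y in(-dy/2,dy/2) for z in(z0,z1)]
def ren(s,p,K=8):
    im=np.zeros((400*1,640),np.uint8); big=np.zeros((100*K,100*K),np.uint8)
    c0=np.round(proj(s,(p[0],p[1],.03)))-50
    for b in (box(.026,.09,0,.016),box(.016,.064,.016,.06)):
        P=np.array([proj(s,W(p,q)) for q in b]); h=cv2.convexHull(((P-c0+.5)*K).astype(np.float32)); cv2.fillConvexPoly(big,(h*16).round().astype(np.int32),255,shift=4)
    sm=cv2.resize(big,(100,100),interpolation=cv2.INTER_AREA)/255.
    o=np.zeros((400,640)); c0=c0.astype(int); o[c0[1]:c0[1]+100,c0[0]:c0[0]+100]=sm; return o
from scipy.optimize import minimize
def cost(p,use): return sum(np.abs(ren(ms[i][0],p)-ms[i][1]/255.).sum() for i in use)
for use in [(0,),(1,),(0,1)]:
    best=min((minimize(cost,[.413,.171,a],args=(use,),method='Nelder-Mead',options=dict(initial_simplex=[[.413,.171,a],[.423,.171,a],[.413,.181,a],[.413,.171,a+.2]],xatol=1e-4,fatol=.01)) for a in(-.1,.1,.3)),key=lambda r:r.fun)
    print('scraper',use,best.x.round(4),np.degrees(best.x[2]).round(1),round(best.fun,1))
E
python3 fit2.py
```

```text
stand [ 0.5162 -0.1612  0.0385] 2.21
[[-0.14 -0.1 ]
 [ 0.48 -0.25]
 [-0.11  0.82]
 [-0.26 -0.02]
 [ 0.06 -0.44]]
BR [701.72534812 469.14714011]
button [ 0.443 -0.079  0.14 ]
mast [ 0.5129 -0.0763  0.166 ]
plate [ 0.518  -0.2062  0.016 ]
chip [ 0.5512 -0.2097  0.0185] local [np.float64(0.0331), np.float64(-0.0048)]
chip [ 0.5201 -0.2265  0.0185] local [np.float64(0.0014), np.float64(-0.0204)]
chip [ 0.4977 -0.1947  0.0185] local [np.float64(-0.0198), np.float64(0.0123)]
187
96
scraper (0,) [0.4201 0.1729 0.1179] 6.8 85.5
scraper (1,) [ 0.4295  0.1716 -0.0265] -1.5 441.9
scraper (0, 1) [0.4199 0.1733 0.1288] 7.4 538.8
```

```bash
sed -i "s/^    h=cv2.*$/    im=s['image'].astype(int); m=((im[...,2]-im[...,0]>22)).astype(np.uint8)*255; o=np.zeros_like(m); o[y0:y1,x0:x1]=m[y0:y1,x0:x1]; return o/" fit2.py
cat >> fit2.py <<'E'
for i,(ss,m) in enumerate(ms):
    o=ss['image'].copy(); r=(ren(ss,best.x)>.5).astype(np.uint8)
    x0,y0,w,h=cv2.boundingRect(r); x0-=8;y0-=8
    a=np.hstack([o,np.dstack([m,r*255,m*0])][0:1] if 0 else [o[y0:y0+h+16,x0:x0+w+16],np.dstack([m,r*255,m*0])[y0:y0+h+16,x0:x0+w+16]])
    cv2.imwrite(f'pics/ov{i}.png',cv2.resize(a[...,::-1],None,fx=8,fy=8,interpolation=cv2.INTER_NEAREST))
E
python3 fit2.py | tail -5
```

```text
231
422
scraper (0,) [0.4201 0.1746 0.1806] 10.3 44.8
scraper (1,) [0.4248 0.1718 0.2709] 15.5 121.1
scraper (0, 1) [0.4207 0.1731 0.1811] 10.4 177.5
```

```bash
python3 -c "
import cv2,numpy as np
a=[cv2.imread(f'pics/ov{i}.png') for i in (0,1)]
w=max(x.shape[1] for x in a)
o=np.vstack([cv2.copyMakeBorder(x,0,0,0,w-x.shape[1],0) for x in a]); o=cv2.resize(o,None,fx=.95,fy=.95); print(o.shape); cv2.imwrite('pics/ov.png',o)"
```

```text
(570, 730, 3)
```

View pics/ov.png

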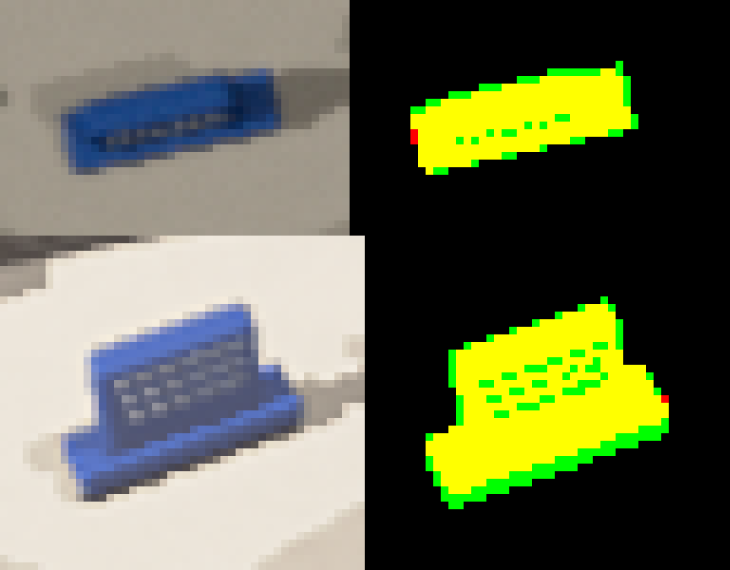

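Request:
arm_command(
  plan=[
    [1, 0.02, 0.05, 0.03, 10],
    [1, 0.04, 0.1, 0.06, 20],
    [1, 0.06, 0.16, 0.08, 30],
    [1, 0.08, 0.22, 0.08, 40],
    [1, 0.09, 0.28, 0.08, 50],
    [1, 0.11, 0.34, 0.08, 60],
    [1, 0.13, 0.4, 0.08, 70],
    [1, 0.14, 0.46, 0.08, 74.6],
    [1, 0.15, 0.52, 0.06, 74.6],
    [1, 0.16, 0.58, 0.03, 74.6],
  ],
)

```text
time: 2.15
tool_pos: [0.3989, 0.0789, 0.2402]
ee_rot: [3.141, -0.004, 0.183]
wrist_force: [1.3, 0.6, 0.0]
width: 0.0936
```

Request:
arm_command(
  plan=[
    [1, 0.01, 0.05, -0.01, 0],
    [1, 0.021, 0.088, -0.05, 0],
    [1, 0.021, 0.088, -0.09, 0],
    [1, 0.021, 0.088, -0.1, 0],
    [1, 0.021, 0.088, -0.1, 0],
  ],
)

```text
time: 2.78
tool_pos: [0.4193, 0.1645, 0.1398]
ee_rot: [3.142, 0.0, 0.181]
wrist_force: [0.3, -0.8, 0.3]
width: 0.094
```

Run:
```python
from h import *
o=robot.get_obs(); print(o['time'],o['tool_pos'],np.degrees(o['ee_rot']))
s=snap('side','side1.png'); a=cv2.imread('pics/side1.png')[150:320,190:400]; cv2.imwrite('pics/side1c.png',cv2.resize(a,None,fx=3.5,fy=3.5,interpolation=cv2.INTER_CUBIC))
```

```text
2.775 [0.4192767  0.16452685 0.13975964] [1.79996480e+02 7.25677579e-03 1.03932112e+01]
```

View pics/side1c.png

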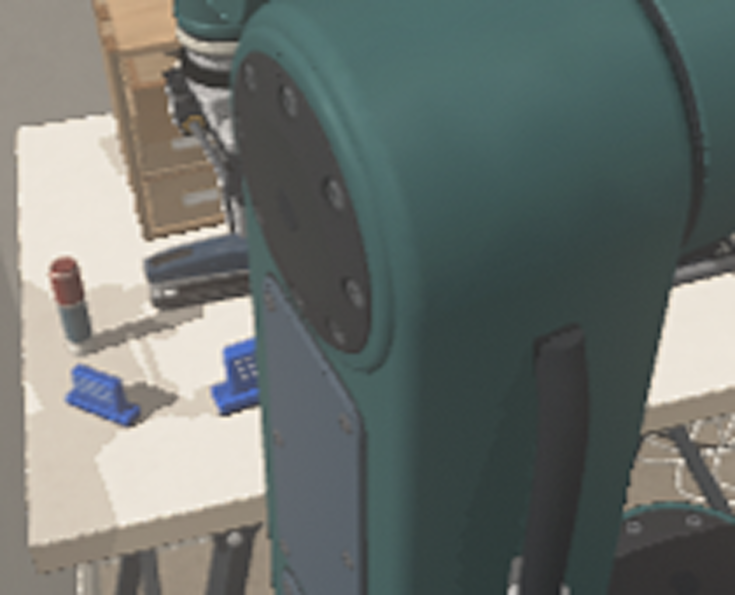

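The side view shows the larger blue scraper at about (258,265) in full-image pixels, mostly hidden by the arm. The gripper is above it and the pose is as planned. Next I descend and grip.

Request:
arm_command(
  plan=[
    [1, 0.0015, 0.0085, -0.03, 0],
    [1, 0.0015, 0.0085, -0.07, 0],
    [1, 0.0015, 0.0085, -0.1, 0],
    [1, 0.0015, 0.0085, -0.115, 0],
    [1, 0.0015, 0.0085, -0.115, 0],
  ],
)

```text
time: 3.45
tool_pos: [0.4213, 0.1731, 0.0251]
ee_rot: [-3.142, -0.001, 0.181]
wrist_force: [-0.3, 1.0, -0.2]
width: 0.0937
```

Request:
arm_command(
  plan=[
    [0, 0, 0, 0, 0],
    [0, 0, 0, 0, 0],
    [0, 0, 0, 0, 0],
    [0, 0, 0, 0, 0],
    [0, 0, 0, 0, 0],
    [0, 0, 0, 0, 0],
  ],
)

```text
time: 4.2
tool_pos: [0.4207, 0.1733, 0.0244]
ee_rot: [3.142, 0.0, 0.182]
wrist_force: [-0.2, -0.6, 0.6]
width: 0.0372
```

Request:
arm_command(
  plan=[
    [0, 0, 0, 0, 0],
    [0, 0, 0, 0, 0],
    [0, 0, 0, 0, 0],
    [0, 0, 0, 0, 0],
    [0, 0, 0, 0, 0],
  ],
)

```text
time: 4.82
tool_pos: [0.4206, 0.1733, 0.0244]
ee_rot: [-3.142, 0.0, 0.182]
wrist_force: [-0.0, 0.2, 0.1]
width: 0.016
```

Request:
arm_command(
  plan=[
    [0, 0, 0, 0.03, 0],
    [0, 0, 0, 0.08, 0],
    [0, 0, 0, 0.13, 0],
    [0, 0, 0, 0.18, 0],
    [0, 0, -0.02, 0.22, -2],
    [0, 0, -0.06, 0.226, -4],
    [0, 0.01, -0.11, 0.226, -6],
    [0, 0.02, -0.16, 0.226, -8.2],
    [0, 0.04, -0.21, 0.226, -8.2],
    [0, 0.06, -0.26, 0.226, -8.2],
  ],
)

```text
time: 6.08
tool_pos: [0.481, -0.0883, 0.2503]
ee_rot: [-3.141, -0.0, 0.039]
wrist_force: [0.1, 0.7, -1.7]
width: 0.0157
```

Request:
arm_command(
  plan=[
    [0, 0.04, -0.05, 0, 0],
    [0, 0.08, -0.09, 0, 0],
    [0, 0.1036, -0.122, 0, 0],
    [0, 0.1036, -0.122, -0.04, 0],
    [0, 0.1036, -0.122, -0.08, 0],
    [0, 0.1036, -0.122, -0.08, 0],
    [0, 0.1036, -0.122, -0.08, 0],
  ],
)

```text
time: 6.95
tool_pos: [0.585, -0.2089, 0.1719]
ee_rot: [3.141, -0.002, 0.039]
wrist_force: [0.1, -0.2, -0.1]
width: 0.0163
```

Run:
```python
from h import *
o=robot.get_obs(); print(o['time'],o['tool_pos'],np.degrees(o['ee_rot']),o['wrist_force'],o['width'])
s=snap('side','side2.png'); s=snap('top','top2.png')
a=cv2.imread('pics/side2.png')[100:300,200:480]; b=cv2.imread('pics/top2.png')[40:280,190:480]
cv2.imwrite('pics/v2.png',cv2.resize(np.vstack([a[:,:280],b[:,:280]]),None,fx=1.36,fy=1.36,interpolation=cv2.INTER_CUBIC))
```

```text
6.95 [ 0.58497911 -0.20887984  0.17192072] [ 1.79951295e+02 -1.00748893e-01  2.23423800e+00] [ 0.12587531 -0.21797462 -0.11526735] 0.016287445173012522
```

View pics/v2.png

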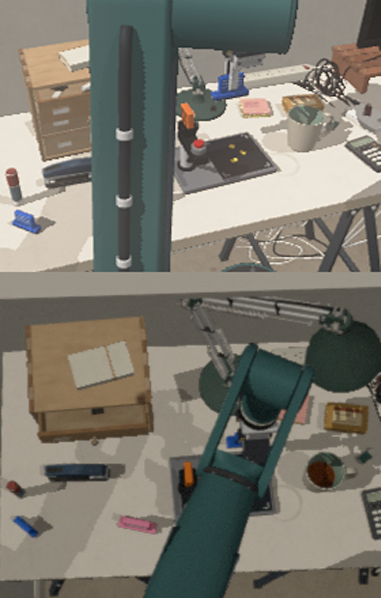

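Run:
```python
from h import *
s=load('side'); p=[.5162,-.1612,.0385]
def W(q):
    a=p[2]; return np.array([p[0]+np.cos(a)*q[0]-np.sin(a)*q[1],p[1]+np.sin(a)*q[0]+np.cos(a)*q[1],q[2]])
x0,y0,k=315,125,8
a=cv2.imread('pics/side2.png')[y0:y0+75,x0:x0+95]; a=cv2.resize(a,None,fx=k,fy=k,interpolation=cv2.INTER_CUBIC)
P=lambda q:tuple(int(v) for v in ((proj(s,W(q))-[x0,y0]+.5)*k))
c=[P((.08*i,.12*j,.016)) for i,j in((1,1),(1,-1),(-1,-1),(-1,1))]
for i in range(4): cv2.line(a,c[i],c[(i+1)%4],(0,255,0),1)
for q in [(-.07,.085,.14),(0,.085,.184)]: cv2.drawMarker(a,P(q),(255,255,0),0,14,1)
f=[P((.023*i,.085+.008*j,.184)) for i,j in((1,1),(1,-1),(-1,-1),(-1,1))]
for i in range(4): cv2.line(a,f[i],f[(i+1)%4],(255,0,255),1)
for q in [(.0331,-.0498,.0185),(.0014,-.0654,.0185),(-.0198,-.0327,.0185)]: cv2.drawMarker(a,P(q),(255,0,0),0,14,1)
cv2.imwrite('pics/v3.png',a)
```

```text
(no output)
```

View pics/v3.png

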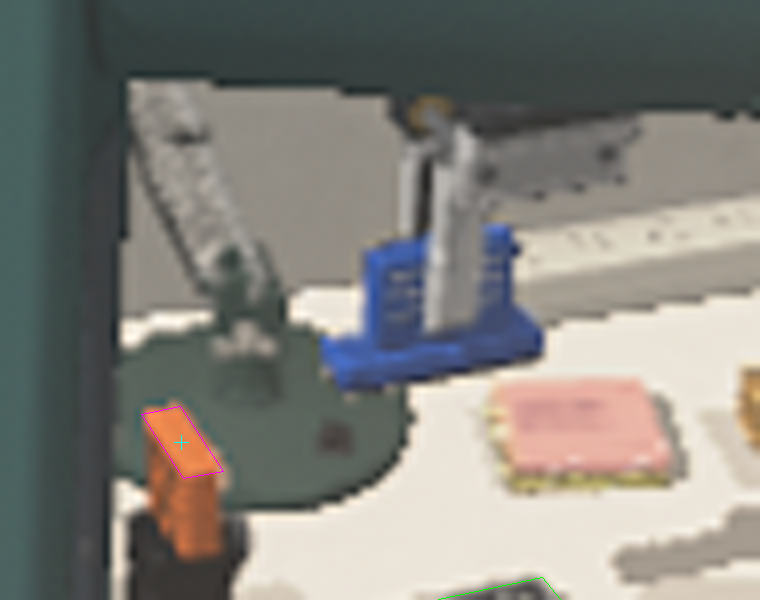

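Run:
```python
from h import *
s=load('side'); p=[.5162,-.1612,.0385]
def W(q):
    a=p[2]; return np.array([p[0]+np.cos(a)*q[0]-np.sin(a)*q[1],p[1]+np.sin(a)*q[0]+np.cos(a)*q[1],q[2]])
x0,y0,k=322,175,8
a=cv2.imread('pics/side2.png')[y0:y0+70,x0:x0+90]; a=cv2.resize(a,None,fx=k,fy=k,interpolation=cv2.INTER_CUBIC)
P=lambda q:tuple(int(v) for v in ((proj(s,W(q))-[x0,y0]+.5)*k))
c=[P((.08*i,.12*j,.016)) for i,j in((1,1),(1,-1),(-1,-1),(-1,1))]
for i in range(4): cv2.line(a,c[i],c[(i+1)%4],(0,255,0),1)
for q in [(-.07,.085,.14),(0,.085,.184)]: cv2.drawMarker(a,P(q),(255,255,0),0,14,1)
for q in [(.0331,-.0498,.0185),(.0014,-.0654,.0185),(-.0198,-.0327,.0185)]: cv2.drawMarker(a,P(q),(255,0,0),0,14,1)
cv2.imwrite('pics/v4.png',a)
```

```text
(no output)
```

View pics/v4.png

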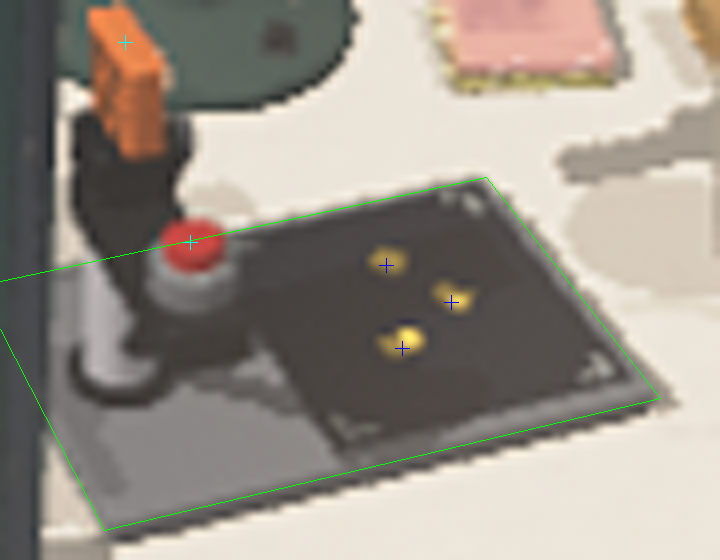

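The overlay agrees with the picture: plate outline, button, fin top and the three chips at crop (386,262), (452,298), (405,342) are all within about 1 px. I lower the scraper behind the chips on the +x side.

Request:
arm_command(
  plan=[
    [0, -0.0005, 0, -0.04, 0],
    [0, -0.0005, 0, -0.08, 0],
    [0, -0.0005, 0, -0.105, 0],
    [0, -0.0005, 0, -0.12, 0],
    [0, -0.0005, 0, -0.127, 0],
    [0, -0.0005, 0, -0.13, 0],
    [0, -0.0005, 0, -0.13, 0],
  ],
)

```text
time: 7.92
tool_pos: [0.5845, -0.209, 0.0416]
ee_rot: [3.141, -0.002, 0.039]
wrist_force: [-0.4, -0.3, -0.5]
width: 0.0163
```

Request:
arm_command(
  plan=[
    [0, -0.007, 0, 0, 0],
    [0, -0.014, -0.001, 0, 0],
    [0, -0.021, -0.001, 0, 0],
    [0, -0.028, -0.001, 0, 0],
    [0, -0.035, -0.001, 0, 0],
    [0, -0.042, -0.002, 0, 0],
    [0, -0.049, -0.002, 0, 0],
    [0, -0.056, -0.002, 0, 0],
    [0, -0.063, -0.002, 0, 0],
    [0, -0.07, -0.003, 0, 0],
  ],
)

```text
time: 9.18
tool_pos: [0.514, -0.2117, 0.0409]
ee_rot: [3.141, -0.001, 0.039]
wrist_force: [3.2, 1.0, 2.4]
width: 0.0157
```

Run:
```python
from h import *
o=robot.get_obs(); print(o['time'],o['tool_pos'],o['wrist_force'],o['width'])
s=snap('side','side5.png'); x0,y0,k=322,165,8
a=cv2.imread('pics/side5.png')[y0:y0+75,x0:x0+95]; cv2.imwrite('pics/v5.png',cv2.resize(a,None,fx=k,fy=k,interpolation=cv2.INTER_CUBIC))
```

```text
9.175 [ 0.51397535 -0.211712    0.04093582] [3.21428426 0.96028464 2.36824913] 0.015675441191984597
```

View pics/v5.png

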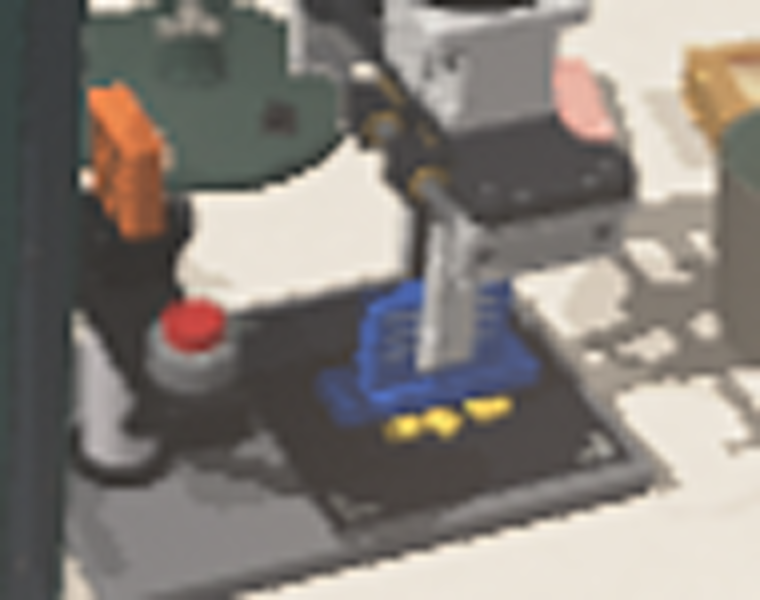

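All three chips (crop (400,428), (440,420), (488,407)) are lined up ahead of the scraper. I continue past the edge.

Request:
arm_command(
  plan=[
    [0, -0.008, 0, 0, 0],
    [0, -0.016, -0.001, 0, 0],
    [0, -0.024, -0.001, 0, 0],
    [0, -0.032, -0.001, 0, 0],
    [0, -0.04, -0.001, 0, 0],
    [0, -0.048, -0.002, 0, 0],
    [0, -0.056, -0.002, 0, 0],
    [0, -0.064, -0.002, 0, 0],
    [0, -0.072, -0.002, 0, 0],
    [0, -0.08, -0.003, 0, 0],
  ],
)

```text
time: 10.48
tool_pos: [0.4331, -0.2146, 0.0404]
ee_rot: [-3.141, 0.0, 0.039]
wrist_force: [2.8, 0.3, 5.0]
width: 0.0161
```

Request:
arm_command(
  plan=[
    [0, -0.006, 0, 0, 0],
    [0, -0.009, 0, 0, 0],
    [0, -0.009, 0, 0, 0],
    [0, -0.009, 0, 0, 0],
  ],
)

```text
time: 10.98
tool_pos: [0.4243, -0.2144, 0.0398]
ee_rot: [-3.141, 0.002, 0.039]
wrist_force: [0.9, -0.6, -1.6]
width: 0.016
```

```bash
cat > look.py <<'E'
from h import *
import sys
n=sys.argv[1]
o=robot.get_obs(); print(o['time'],o['tool_pos'],o['wrist_force'],o['width'])
s=snap('side','side%s.png'%n); x0,y0,k=312,165,7
a=cv2.imread('pics/side%s.png'%n)[y0:y0+85,x0:x0+114]; cv2.imwrite('pics/v%s.png'%n,cv2.resize(a,None,fx=k,fy=k,interpolation=cv2.INTER_CUBIC))
t=snap('top','top%s.png'%n)
for nn in('side','top'):
    for d in finder.masks_of('chip1_centre',nn):
        ys,xs=np.nonzero(d['pixels']); print(nn,round(d['p'],2),xs.mean().round(1),ys.mean().round(1),len(xs),px2z(load(nn),xs.mean(),ys.mean(),.003).round(3))
E
python3 look.py 6
```

```text
10.975 [ 0.42428784 -0.21439668  0.03975634] [ 0.94127923 -0.62621004 -1.61514544] 0.016004507078277497
```

View pics/v6.png

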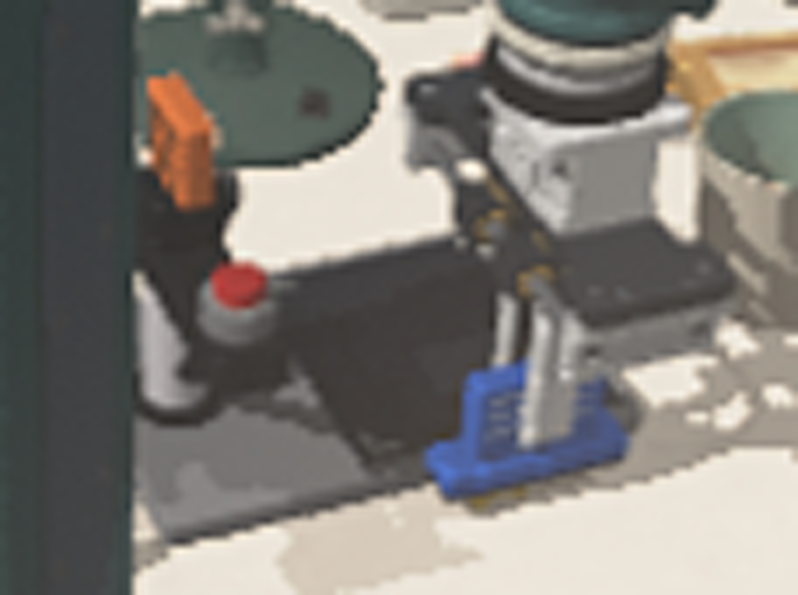

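Request:
arm_command(
  plan=[
    [0, 0, 0, 0.02, 0],
    [0, 0, 0, 0.06, 0],
    [0, 0, 0.02, 0.11, 0],
    [0, 0, 0.06, 0.16, 0],
    [0, 0, 0.11, 0.19, 0],
    [0, 0, 0.16, 0.19, 2],
    [0, 0, 0.21, 0.19, 4],
    [0, 0, 0.26, 0.19, 6],
    [0, 0, 0.31, 0.19, 8.2],
    [0, 0, 0.36, 0.19, 8.2],
  ],
)

```text
time: 12.42
tool_pos: [0.4247, 0.147, 0.2307]
ee_rot: [3.141, -0.001, 0.182]
wrist_force: [0.2, -0.4, -2.0]
width: 0.0161
```

```bash
python3 look.py 7
python3 - <<'E'
import cv2
a=cv2.imread('pics/top7.png')[140:270,180:470]; cv2.imwrite('pics/t7.png',cv2.resize(a,None,fx=2.7,fy=2.7,interpolation=cv2.INTER_CUBIC))
E
```

```text
12.425 [0.42465868 0.14700889 0.23065498] [ 0.22691036 -0.43985077 -2.03532296] 0.01614904075263537
```

View pics/v7.png

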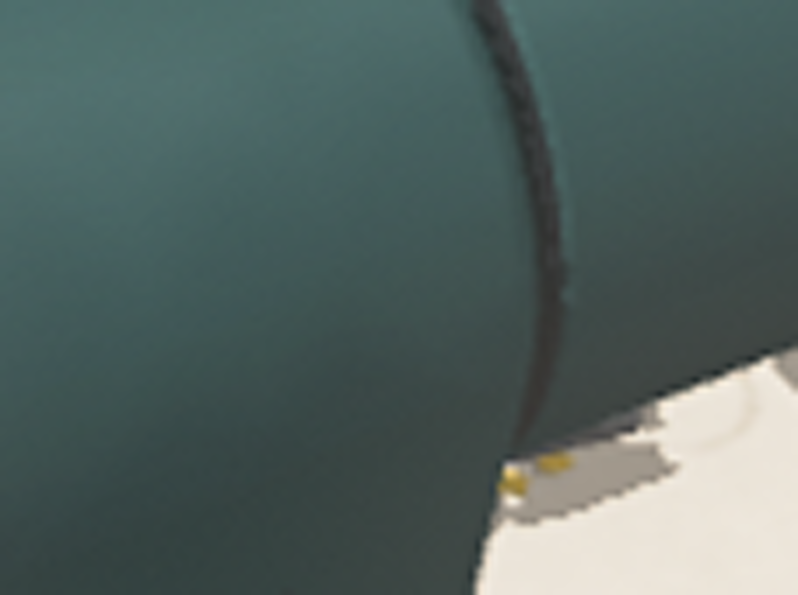

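View pics/t7.png

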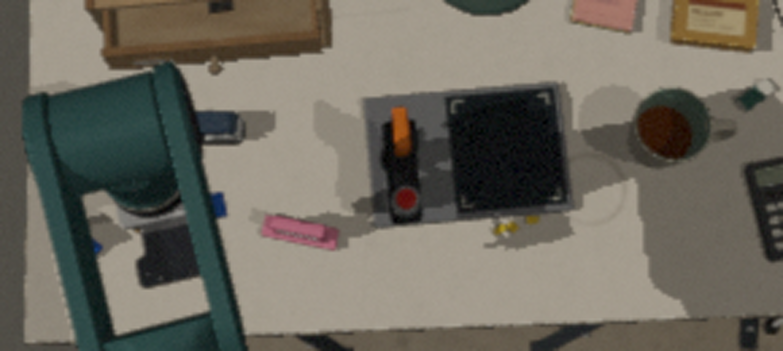

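Run:
```python
from h import *
a=cv2.imread('pics/top7.png')[165:240,340:400]; cv2.imwrite('pics/t7z.png',cv2.resize(a,None,fx=8,fy=8,interpolation=cv2.INTER_NEAREST))
s=load('top'); im=s['image'].astype(int); m=(im[...,0]-im[...,2]>50)&(im[...,1]-im[...,2]>35); m[:165]=0;m[240:]=0;m[:,:340]=0;m[:,400:]=0
n,l,st,c=cv2.connectedComponentsWithStats(m.astype(np.uint8))
for i in range(1,n): print(st[i],c[i],px2z(s,*c[i],.003).round(3))
```

```text
[375 220   4   3  12] [376.5 221. ] [ 0.436 -0.235  0.003]
[363 222   9   5  26] [367.         224.03846154] [ 0.427 -0.203  0.003]
```

View pics/t7z.png

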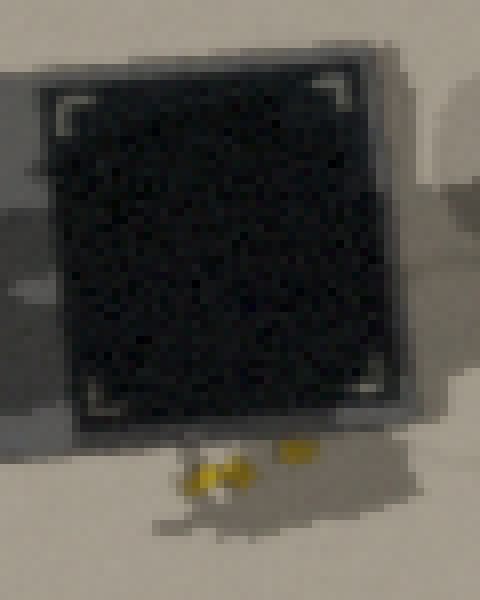

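Run:
```python
from h import *
t=load('top'); s=load('side'); im=s['image'].astype(int); m=(im[...,0]-im[...,2]>60)&(im[...,1]-im[...,2]>40); m[:215]=0;m[245:]=0;m[:,:370]=0;m[:,410:]=0
n,l,st,c=cv2.connectedComponentsWithStats(m.astype(np.uint8))
for i in range(1,n):
    print(st[i],c[i],[px2z(s,*c[i],z).round(4) for z in(.003,.0185)])
print([px2z(t,376.5,221,z).round(4) for z in(.003,.0185)])
a=cv2.imread('pics/side7.png')[215:250,370:420]; cv2.imwrite('pics/s7z.png',cv2.resize(a,None,fx=14,fy=14,interpolation=cv2.INTER_NEAREST))
```

```text
[389 230   5   2   8] [391.  230.5] [array([ 0.4385, -0.2384,  0.003 ]), array([ 0.4229, -0.2294,  0.0185])]
[383 232   4   4  11] [384.81818182 233.54545455] [array([ 0.4307, -0.2132,  0.003 ]), array([ 0.4153, -0.2048,  0.0185])]
[array([ 0.4356, -0.2348,  0.003 ]), array([ 0.4332, -0.2326,  0.0185])]
```

View pics/s7z.png

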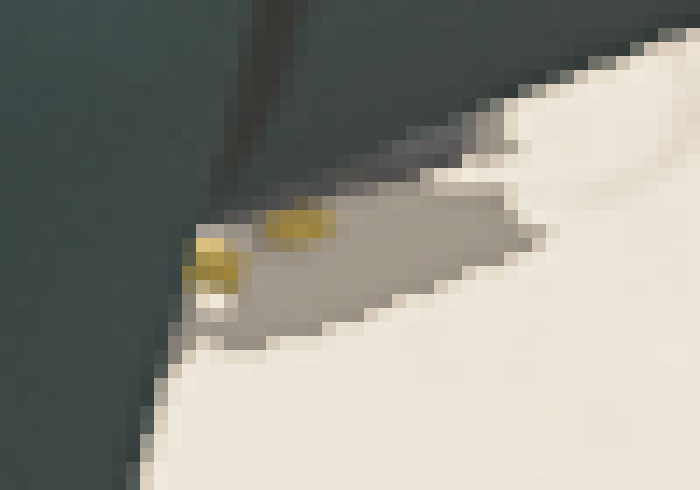

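Triangulating from both views puts the chips on the desk: one at about (0.436, -0.235) and two side by side at about (0.427, -0.205). The plate is clear. I return the scraper to its free original spot.

Request:
arm_command(
  plan=[
    [0, -0.004, 0.026, -0.03, 0],
    [0, -0.004, 0.026, -0.08, 0],
    [0, -0.004, 0.026, -0.13, 0],
    [0, -0.004, 0.026, -0.17, 0],
    [0, -0.004, 0.026, -0.19, 0],
    [0, -0.004, 0.026, -0.2, 0],
    [0, -0.004, 0.026, -0.204, 0],
    [0, -0.004, 0.026, -0.206, 0],
    [0, -0.004, 0.026, -0.206, 0],
  ],
)

```text
time: 13.75
tool_pos: [0.4216, 0.1714, 0.0253]
ee_rot: [-3.142, -0.002, 0.182]
wrist_force: [0.1, 0.3, -1.8]
width: 0.0159
```

Request:
arm_command(
  plan=[
    [0, 0, 0, -0.001, 0],
    [0, 0, 0, -0.002, 0],
    [0, 0, 0, -0.002, 0],
  ],
)

```text
time: 14.12
tool_pos: [0.4216, 0.1716, 0.0243]
ee_rot: [3.142, -0.002, 0.182]
wrist_force: [-2.2, -0.1, 7.0]
width: 0.0155
```

Request:
arm_command(
  plan=[
    [0.6, 0, 0, 0, 0],
    [0.6, 0, 0, 0, 0],
    [0.6, 0, 0, 0, 0],
    [0.6, 0, 0, 0, 0],
    [0.6, 0, 0, 0, 0],
    [0.6, 0, 0, 0, 0],
    [0.6, 0, 0, 0, 0],
    [0.6, 0, 0, 0, 0],
  ],
)

```text
time: 15.12
tool_pos: [0.4209, 0.1713, 0.0225]
ee_rot: [3.142, -0.0, 0.182]
wrist_force: [-0.9, -0.8, -0.4]
width: 0.0561
```

Request:
arm_command(
  plan=[
    [0.6, 0, 0, 0.02, 0],
    [0.6, 0, 0, 0.06, 0],
    [0.6, 0, 0, 0.12, 0],
    [0, 0, 0, 0.18, 0],
    [0, 0, -0.03, 0.2, 0],
    [0, 0, -0.06, 0.2, 0],
    [0, 0, -0.11, 0.2, 0],
    [0, 0, -0.16, 0.2, 0],
    [0, 0.01, -0.2, 0.2, 0],
    [0, 0.02, -0.23, 0.2, 0],
  ],
)

```text
time: 16.38
tool_pos: [0.4409, -0.0604, 0.2226]
ee_rot: [3.141, -0.001, 0.18]
wrist_force: [0.1, -0.1, -0.1]
width: 0.0003
```

Run:
```python
from h import *
o=robot.get_obs(); print(o['time'],o['tool_pos'],np.degrees(o['ee_rot']),o['wrist_force'],o['width'])
s=snap('side','side8.png'); t=snap('top','top8.png')
a=cv2.imread('pics/side8.png')[150:320,190:450]; b=cv2.imread('pics/top8.png')[150:260,190:450]
cv2.imwrite('pics/v8.png',cv2.resize(np.vstack([a,b]),None,fx=2.1,fy=2.1,interpolation=cv2.INTER_CUBIC))
```

```text
16.375 [ 0.44086756 -0.06038545  0.22259459] [ 1.79986311e+02 -3.09439885e-02  1.03408959e+01] [ 0.05533797 -0.0714776  -0.12406704] 0.0002508644996421214
```

View pics/v8.png

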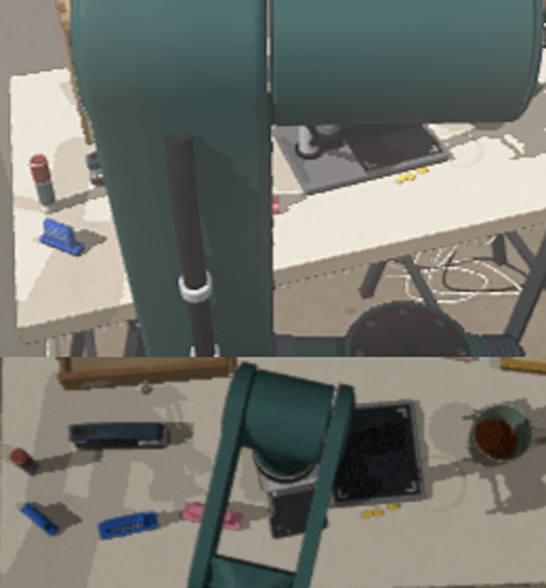

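Top view: the scraper stands upright at about (251,400) of its original place. In the side view three chips lie on the desk in front of the plate. Next is the button.

Request:
arm_command(
  plan=[
    [0, 0.0018, -0.019, 0, 0],
    [0, 0.0018, -0.019, 0, 0],
    [0, 0.0018, -0.019, -0.04, 0],
    [0, 0.0018, -0.019, -0.07, 0],
    [0, 0.0018, -0.019, -0.079, 0],
    [0, 0.0018, -0.019, -0.082, 0],
    [0, 0.0018, -0.019, -0.084, 0],
    [0, 0.0018, -0.019, -0.086, 0],
    [0, 0.0018, -0.019, -0.088, 0],
  ],
)

```text
time: 17.6
tool_pos: [0.4434, -0.0775, 0.1356]
ee_rot: [3.141, -0.002, 0.182]
wrist_force: [-0.7, 1.9, 2.6]
width: 0.0008
```

Request:
arm_command(
  plan=[
    [0, 0, 0, -0.0015, 0],
    [0, 0, 0, -0.003, 0],
    [0, 0, 0, -0.004, 0],
    [0, 0, 0, -0.004, 0],
    [0, 0, 0, -0.004, 0],
  ],
)

```text
time: 18.23
tool_pos: [0.4434, -0.0774, 0.1339]
ee_rot: [3.141, -0.003, 0.182]
wrist_force: [-3.7, 4.5, 15.3]
width: 0.0006
```

Request:
arm_command(
  plan=[
    [0, 0, 0, 0.03, 0],
    [0, 0, 0, 0.07, 0],
    [0.3, 0, 0, 0.1, -10],
    [0.6, 0.01, 0, 0.1, -20],
    [0.6, 0.02, 0, 0.1, -30],
    [0.6, 0.03, 0, 0.1, -40],
    [0.6, 0.04, 0, 0.1, -50],
    [0.6, 0.05, 0, 0.1, -60],
    [0.6, 0.06, 0, 0.1, -70],
    [0.6, 0.07, 0.002, 0.1, -80],
  ],
)

```text
time: 19.48
tool_pos: [0.5129, -0.0763, 0.2297]
ee_rot: [3.14, -0.001, -1.221]
wrist_force: [-0.3, 1.0, 0.2]
width: 0.0563
```

Request:
arm_command(
  plan=[
    [0.6, 0, 0, 0, -9],
    [0.6, 0, 0, 0, -18.1],
    [0.6, 0, 0, 0, -18.1],
    [0.6, 0, 0, 0, -18.1],
  ],
)

```text
time: 19.98
tool_pos: [0.5126, -0.0759, 0.2301]
ee_rot: [3.141, -0.0, -1.528]
wrist_force: [0.2, -0.2, -0.4]
width: 0.0561
```

```bash
python3 look.py 9; python3 -c "
import cv2
a=cv2.imread('pics/side9.png')[120:280,280:480]; cv2.imwrite('pics/w9.png',cv2.resize(a,None,fx=3.7,fy=3.7,interpolation=cv2.INTER_CUBIC))"
```

```text
19.975 [ 0.51262318 -0.0758895   0.23013519] [ 0.24101386 -0.19289096 -0.40306081] 0.05611509436349839
```

View pics/w9.png

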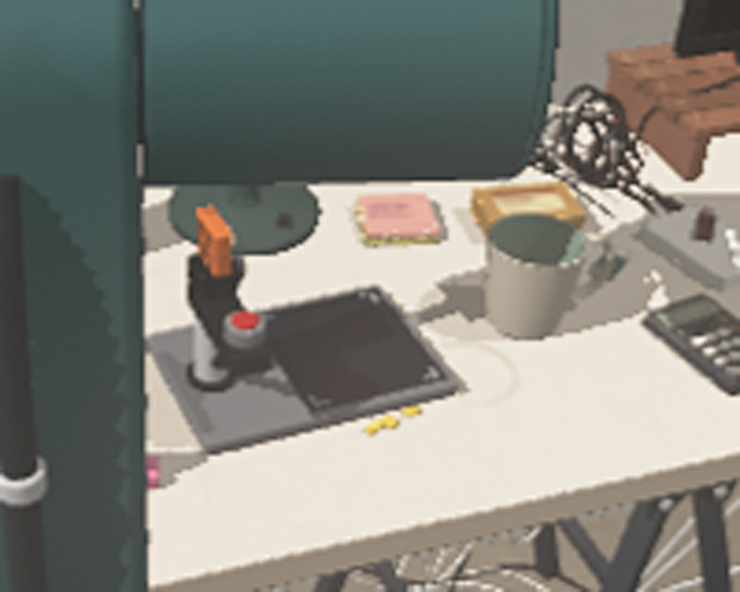

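The button now sits low in its boss, and the three chips lie in front of the plate at about (370–412, 410–430) in the crop. I descend on the mast fin.

Request:
arm_command(
  plan=[
    [0.6, 0, -0.001, -0.03, 0],
    [0.6, 0, -0.001, -0.055, 0],
    [0.6, 0, -0.001, -0.07, 0],
    [0.6, 0, -0.001, -0.078, 0],
    [0.6, 0, -0.001, -0.078, 0],
  ],
)

```text
time: 20.8
tool_pos: [0.5127, -0.0767, 0.1524]
ee_rot: [3.141, -0.0, -1.53]
wrist_force: [1.1, 0.6, 0.4]
width: 0.0567
```

Request:
arm_command(
  plan=[
    [0, 0, 0, 0, 0],
    [0, 0, 0, 0, 0],
    [0, 0, 0, 0, 0],
    [0, 0, 0, 0, 0],
    [0, 0, 0, 0, 0],
    [0, 0, 0, 0, 0],
    [0, 0, 0, 0, 0],
    [0, 0, 0, 0, 0],
  ],
)

```text
time: 21.8
tool_pos: [0.5128, -0.078, 0.1526]
ee_rot: [-3.141, -0.003, -1.531]
wrist_force: [0.7, -5.7, 0.7]
width: 0.0156
```

Request:
arm_command(
  plan=[
    [0, 0, -0.0015, 0.003, 0],
    [0, 0, -0.0015, 0.008, 0],
    [0, 0, -0.0015, 0.014, 0],
    [0, 0, -0.0015, 0.02, 0],
    [0, 0, -0.0015, 0.026, 0],
    [0, 0, -0.0015, 0.03, 0],
  ],
)

```text
time: 22.55
tool_pos: [0.5128, -0.078, 0.183]
ee_rot: [-3.141, 0.0, -1.53]
wrist_force: [2.9, -0.8, -4.3]
width: 0.0158
```

Request:
arm_command(
  plan=[
    [0, 0, 0, 0.004, 0],
    [0, 0, 0, 0.008, 0],
    [0, 0, 0, 0.012, 0],
    [0, 0, 0, 0.016, 0],
    [0, 0, 0, 0.02, 0],
    [0, 0, 0, 0.024, 0],
    [0, 0, 0, 0.028, 0],
    [0, 0, 0, 0.032, 0],
  ],
)

```text
time: 23.55
tool_pos: [0.5127, -0.078, 0.215]
ee_rot: [-3.141, 0.0, -1.53]
wrist_force: [4.3, -1.4, -4.3]
width: 0.0158
```

Request:
arm_command(
  plan=[
    [0, 0, 0, 0.005, 0],
    [0, 0, 0, 0.01, 0],
    [0, 0, 0, 0.015, 0],
    [0, 0, 0, 0.02, 0],
    [0, 0, 0, 0.024, 0],
    [0, 0, 0, 0.026, 0],
    [0, 0, 0, 0.027, 0],
    [0, 0, 0, 0.027, 0],
  ],
)

```text
time: 24.55
tool_pos: [0.5127, -0.078, 0.2414]
ee_rot: [-3.142, 0.0, -1.53]
wrist_force: [4.1, -0.8, -5.5]
width: 0.0159
```

```bash
python3 look.py 10; python3 -c "
import cv2
a=cv2.imread('pics/side10.png')[60:280,190:450]; cv2.imwrite('pics/w10.png',cv2.resize(a,None,fx=2.7,fy=2.7,interpolation=cv2.INTER_CUBIC))"
```

```text
24.55 [ 0.51273238 -0.07804643  0.24141238] [ 4.10480913 -0.83689319 -5.5499244 ] 0.01592193757988404
top 0.34 357.4 198.5 2551 [ 0.512 -0.177  0.003]
```

View pics/w10.png

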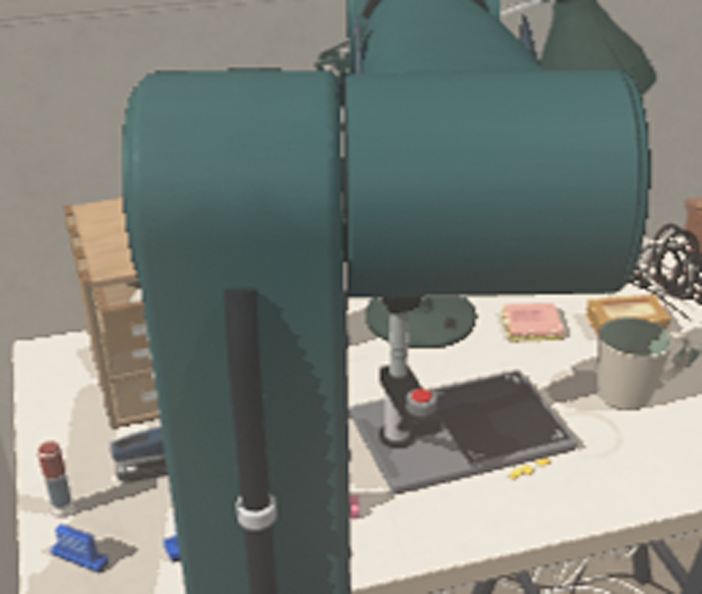

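The mast is clearly extended, with the tube showing at crop (398,345), and the button is low in its boss. I nudge up to feel the end stop.

Request:
arm_command(
  plan=[
    [0, 0, 0, 0.001, 0],
    [0, 0, 0, 0.002, 0],
    [0, 0, 0, 0.003, 0],
    [0, 0, 0, 0.003, 0],
  ],
)

```text
time: 25.25
tool_pos: [0.5126, -0.0781, 0.2427]
ee_rot: [3.14, 0.001, -1.53]
wrist_force: [5.2, 0.1, -10.7]
width: 0.0158
```

Request:
arm_command(
  plan=[
    [0, 0, 0, 0, 0],
    [0, 0, 0, 0, 0],
    [0, 0, 0, 0, 0],
    [0, 0, 0, 0, 0],
  ],
)

```text
time: 25.75
tool_pos: [0.5126, -0.0781, 0.2427]
ee_rot: [3.14, 0.001, -1.53]
wrist_force: [5.1, -0.1, -10.3]
width: 0.016
```

Run:
```python
from h import *
o=robot.get_obs(); print(o['time'],o['tool_pos'],o['wrist_force'],o['width'])
t=snap('top','top11.png')
b=cv2.imread('pics/top11.png')[140:270,185:465]
cv2.imwrite('pics/v11.png',cv2.resize(b,None,fx=2.8,fy=2.8,interpolation=cv2.INTER_CUBIC))
```

```text
25.75 [ 0.51262035 -0.07807212  0.24274103] [  5.10215306  -0.08461068 -10.30118353] 0.016037232079219307
```

View pics/v11.png

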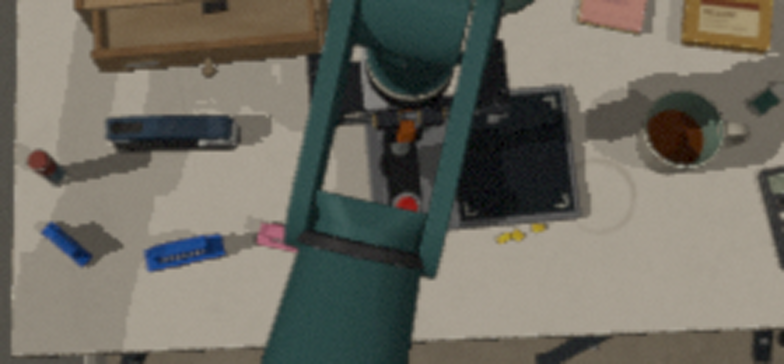

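The top view shows the scraper upright at (185,252), three chips on the desk at (503,238), (517,235) and (540,227), the bystanders in place, and the fin held. I hand the job in.

```bash
python3 -c "
from bench import robot
print(robot.close_job()); o=robot.get_obs(); print(o['time'],o['tool_pos'],o['wrist_force'],o['width'])"
```

```text
the job is handed in; nothing more can be done
None
the job is handed in; nothing more can be done
```

I carried out every step and handed the job in at about 26 s, with the arm holding the mast at its second stop. The hand-in returned no verdict.

- **Chips and scraper:** I gripped the larger blue scraper and wiped all three chips off the plate's -x edge. The scraper went back to its original spot, was let go, and looks upright in the last top view.
- **Button:** I pressed it down until it stopped, with the fingertips at z 0.134 m and about 15 N of push. That matches 6 mm of travel, and in the picture it sits lower in its boss.
- **Mast:** I gripped the orange fin and raised it about 90 mm, past the click stop. At full extension the downward force rose from about 5.5 to 10.5 N, so it is against the end stop, and the grip stayed closed at 16 mm.

**Last checks:** The last top view shows three chips on the desk and the mug, stapler and glue stick where they were. Triangulating one chip from both cameras put it on the desk, with the two views about 4 mm apart. The chip network found no real chip after the wipe (one false hit on the stand), so I located the chips by colour and by eye. No check failed.

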